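# Hold the check plug down through the open guard window of the test fixture

### The arm

A 6-joint arm with a two-finger parallel gripper is mounted at the origin on the work surface. World frame = base frame: x ahead of the robot, y to its left, z up, the work surface at z = 0. Lengths are in m, angles in rad, forces in N, time in s.
With the tool pointing down it reaches from about 0.35 to 0.925 m from the base axis. Payload 6.4 kg.
Tool frame: the origin (TCP) lies between the finger pads; the fingertips stand 11 mm ahead of it and the grasp point (between the pads) lies 8 mm behind it; z points along the fingers, y is the line along which they close (so a half turn about z gives the same grasp; the last joint's range is limited). The gripper opens to 94 mm and grips with 3 to 60 N. Pads are 16 mm wide; open, the fingers measure 119 mm over their backs; the gripper's body (75 mm by 177 mm) begins 78 mm behind the grasp point.
Start: joints at [-1.334, 0.245, 1.558, -0, 1.339, -0.174], TCP at [0.26, -0.596, 0.216] pointing down, gripper open.
Joint ranges: [-3.13, 3.13], [-1.02, 2.26], [0.13, 2.54], [-0.95, 4.09], [0.21, 2.88], [-2.74, 2.74]. Speed limits (rad/s): [2.57, 2.57, 3.14, 3.14, 3.14, 3.14].

### API

Orientations are given as a rotation vector (axis times angle).
In Python, from bench import bot gives the robot as it stands.
- The arm moves only by the tool step_arm, never from a script. Its argument "motion" is a list of rows, each an object of numbers: "x", "y", "z": the shift along the tool's x, y, z scaled (see below); "wx", "wy", "wz": the turn, a rotation vector about the tool's x, y, z scaled (see below). A call has 1 to 12 rows; each row shifts and turns the commanded pose from where the row before left it, along the tool's axes as they then stand; what a row does not reach is not made up. The controller multiplies each number of a shift by 40 mm and each number of a turn by pi/4 rad. A row lasts 1/12 s, in which the tool goes at most 41.7 mm and 7.16 degrees, less where a joint would pass 70% of its speed; a pose out of reach is approached as far as the arm can. A call with a number of a shift or a turn outside -1 to 1 is refused whole. A call with a gripper value outside its range is refused whole. "claw" is the closure, from 0 (fully open) to 1 (shut), set as the call begins (left out, the last holds). The fingers move at their own pace and stop on an object; "newtons" is the grip in N (left out, the last holds). Time passes only in rows, so rows that do not move let the fingers close. It gives the time, the measured TCP pose, the force, the opening and the grip force at its end, in the units of the state.
- bot.observe(): the state, without advancing time (a new reading comes with each control period).
- bot.snapshot(name): name is "scene" or "top"; returns the picture (480x640x3 uint8, blue, green, red); there is no depth.
- bot.camera_info(name): a dict with "fx", "fy", "cx", "cy" (pixels), "origin" and "rotation" of the camera in the world. Camera axes: x right, y down, z forward; pixel columns grow to the right and rows downward; lengths in m; the calibration is good to about 2 mm. A picture is of the moment at which its call begins. camera_info takes no time and is no camera call.
- bot.sign_off(): hands the job in; it is judged then, once.
The state is a dict: "time_s": time; "joint_positions": joint angles; "joint_vel": joint speeds; "joint_efforts": joint torques, N m; "position": TCP position; "orientation": TCP orientation; "ft_force": force on the tool from outside, world axes, zero at the start; "ft_torque": the same for the moment, N m; "grip_width": finger opening in m; "gripper_force": force on a finger pad.
Only numpy, scipy, OpenCV 4.12 (cv2) and the standard library are available. Lean on these libraries where they do the work, as an engineer would, in place of code of your own. Each camera call takes 0.05 s, during which the arm holds its last target. There are 200 camera calls.

### The job

Take the check plug out of its stand and pass its blade down through the window of the test fixture's guard that is not closed by the blanking plate, pushing it fully home against the sprung contact bed below until its flange rests on the guard. The spring lifts it again if it is let go, so finish while still holding it there, fully down and still. Leave the carton, the screwdriver and the jar where they are.

Things in the scene. Friction and masses are not known exactly. Their poses are not given: they have to be found in the camera images.
- plug: Check plug, plastic, 0.1 to 0.2 kg, upright in the stand. Origin: centre of the blade's bottom end; z up, x along the blade's width, y its thickness. From the bottom: white blade 40 x 10 mm, 50 mm long (lowest 8 mm taper to 34 x 4); white flange 56 x 26 x 6 mm, underside 50 mm above the origin; grey grip block 32 (x) x 14 (y) mm, 56 to 110 mm above the origin. Same after a half turn about z.
- plug_grip (a point): Point in the middle of the plug's grip block, 86 mm above the plug's origin (24 mm below the block's top, 30 mm above the flange's top); axes as plug. The block is 14 mm thick along y.
- stand: Fixed grey block 100 (x) x 60 (y) x 62 mm high that stores the plug: the blade hangs in a 46 x 16 mm pocket, the flange rests on the block's top. Origin: centre of its underside; z up. The plug comes straight up out of it.
- fixture: Test fixture, fixed to the bench: base, walls and a flat grey guard plate on top, 120 (x) x 190 (y) x 8 mm, upper face 88 mm above the bench. Origin: centre of the underside, z up. Two windows, 40 mm either side of the middle along y: through slots 42 mm (x) x 12 mm (y), 2 mm more than the blade. Round the open one lies a thin trim 74 x 40 mm, 1.5 mm high, wider inside than the plug's flange.
- window_left (a point): Centre of the window on the fixture's +y side, at the guard's upper face; axes as fixture.
- window_right (a point): Centre of the window on the fixture's -y side, at the guard's upper face; axes as fixture.
- blank: Aluminium blanking plate 64 x 36 x 4 mm with two dark screws, screwed down on the guard over one of the two windows (left or right, it differs from start to start) and closing it. Origin: centre of its underside, directly over the window that it closes. It cannot be removed.
- bed_left (a joint): How far the sprung contact bed under the left (+y) window is pushed down, in m: 0 free, 0.010 at its stop. Free, its top lies 44 mm below the guard's upper face; the plug with its flange on the guard pushes it down 6 mm, which takes about 5.5 N (2 N to start it).
- bed_right (a joint): The same for the bed under the right (-y) window.
- carton: Bystander: open cardboard tray 80 (x) x 100 x 45 mm; origin at the centre of its underside.
- driver: Bystander: screwdriver lying on the bench.
- jar: Bystander: closed jar, 60 mm diameter, 80 mm high; origin at the centre of its underside.
There are look-alikes about, which are no part of the job. There is more than one size of the plug; the one meant has the size given above.

How it is judged:
By the outcome, as a careful person would: the job done as asked, in the order asked, and still so for the second after the job is handed in, while the arm keeps its last pose, push and grip.
It also fails if it takes over 43 s, if anything falls off the work surface, if the arm or the gripper's body presses on something with over 40 N, if the wrist force passes 120 N, or if a joint passes its speed limit or range.

## Working session

There is one attempt and no reset: what is moved stays moved. The work goes in short steps, Python scripts to look and compute and a tool call to move; the robot and the scene stay as the last step left them, time stands still between calls to the robot, and variables do not carry over. Pictures are saved under pics/ and viewed, at most 10 in all, crops included, and the job is handed in when it is done.

Besides the shell and the picture viewer there is one more tool, called as name([rows], argument=value, ...), one row to a line, values as JSON. step_arm: Moves the arm, as the interface text tells. Shifts and turns lie within -1 to 1; 1 stands for 40 mm of shift or pi/4 rad of turn. Its arguments: {"type":"object","properties":{"motion":{"type":"array","items":{"type":"object","properties":{"x":{"type":"number","minimum":-1,"maximum":1},"y":{"type":"number","minimum":-1,"maximum":1},"z":{"type":"number","minimum":-1,"maximum":1},"wx":{"type":"number","minimum":-1,"maximum":1},"wy":{"type":"number","minimum":-1,"maximum":1},"wz":{"type":"number","minimum":-1,"maximum":1}}}},"claw":{"type":"number"},"newtons":{"type":"number"}},"required":["motion"]}

```bash
mkdir -p pics
python3 - <<'E'
from bench import bot
import cv2
for n in("scene","top"):
    cv2.imwrite(f"pics/{n}0.png",bot.snapshot(n)); print(n,bot.camera_info(n))
print(bot.observe())
E
```

```text
scene {'fx': 517.2282182411059, 'fy': 517.2282182411059, 'cx': 313.7372232809892, 'cy': 243.88626698669492, 'origin': array([1.12133327, 0.60848601, 0.85848057]), 'rotation': array([-1.0800589 , -2.40261629,  1.03598288])}
top {'fx': 511.10612580400857, 'fy': 511.10612580400857, 'cx': 317.7175554050483, 'cy': 238.05260201125827, 'origin': array([0.39771843, 0.0435948 , 1.13200496]), 'rotation': array([-2.13409697,  2.14710164, -0.11748884])}
{'time_s': 0.1, 'joint_positions': array([-1.33410314e+00,  2.45738502e-01,  1.55888226e+00, -1.54267348e-05,
        1.33871653e+00, -1.74116190e-01]), 'joint_vel': array([ 0.00010262, -0.00015542, -0.00396738, -0.0013176 , -0.00056778,
       -0.0012818 ]), 'joint_efforts': array([-4.92620547e-04, -4.16916168e+01, -3.15524554e+01,  6.86323643e-02,
        3.10134329e-02, -4.69430302e-05]), 'position': array([ 0.25944525, -0.59540294,  0.21546451]), 'orientation': array([-3.07384393e+00, -6.40419684e-01,  1.09236692e-04]), 'ft_force': array([ 0.40315519,  0.87166476, -1.01998284]), 'ft_torque': array([-0.00212581, -0.02811898, -0.03094368]), 'gripper_force': 0.0, 'grip_width': 0.09380011641494715}
```

View pics/scene0.png

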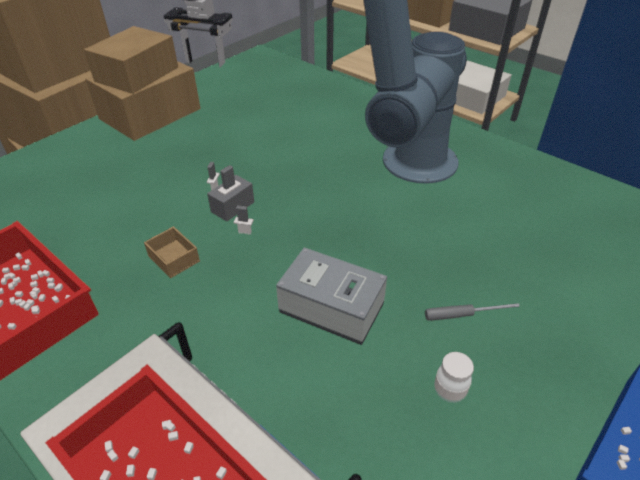

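View pics/top0.png

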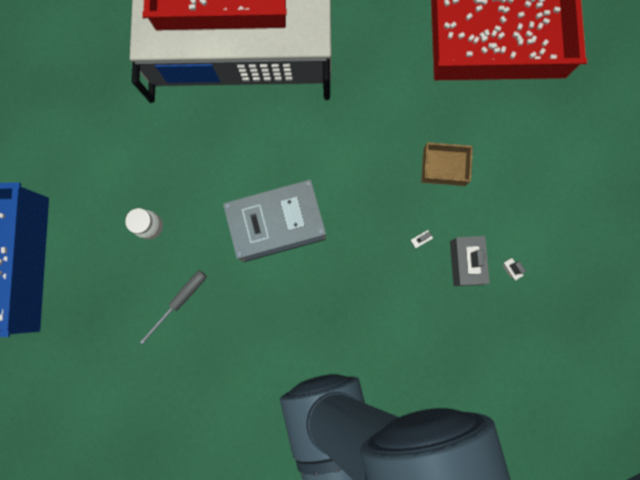

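The scene shows three plugs. One is in the stand (top px 472,260; scene px 229,180). Two smaller ones stand loose on the bench (top px 422,239 and 514,268). The plug in the stand fits the description. On the fixture, the blanking plate with two screws is at top px (291,213), and the open window with its trim is at (256,224). I'll confirm both in one enlarged crop.

```bash
cat > h.py <<'E'
import numpy as np, cv2
from bench import bot
from scipy.spatial.transform import Rotation as R
def ray(n,u,v):
    c=bot.camera_info(n); d=R.from_rotvec(c['rotation']).apply([(u-c['cx'])/c['fx'],(v-c['cy'])/c['fy'],1]); return c['origin'],d
def at(n,u,v,z):
    o,d=ray(n,u,v); return o+d*(z-o[2])/d[2]
def proj(n,p):
    c=bot.camera_info(n); q=R.from_rotvec(c['rotation']).inv().apply(np.atleast_2d(p)-c['origin'])
    return np.c_[q[:,0]/q[:,2]*c['fx']+c['cx'],q[:,1]/q[:,2]*c['fy']+c['cy']]
def crop(im,x,y,w,h,k): return cv2.resize(im[y:y+h,x:x+w],None,fx=k,fy=k,interpolation=cv2.INTER_CUBIC)
E
python3 - <<'E'
from h import *
t=cv2.imread('pics/top0.png'); s=cv2.imread('pics/scene0.png')
a=np.hstack([crop(t,220,175,110,90,3.5),crop(t,440,225,90,75,4.2)]) if 0 else None
A=crop(t,220,175,110,90,3.6); B=crop(t,405,225,125,75,3.2)
C=crop(s,275,250,110,90,3.6); D=crop(s,195,155,70,85,3.4)
o=np.zeros((600,800,3),np.uint8)
# top-left A (396x324), top-right B(400x240), bottom-left C crop, bottom-right D
C=crop(s,275,248,115,80,3.4); 
for im,x,y in((A,0,0),(B,400,0),(C,0,326),(D,450,250)):
    h,w=im.shape[:2]; h=min(h,600-y); w=min(w,800-x); o[y:y+h,x:x+w]=im[:h,:w]
cv2.imwrite('pics/crop0.png',o)
E
```

```text
(no output)
```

View pics/crop0.png

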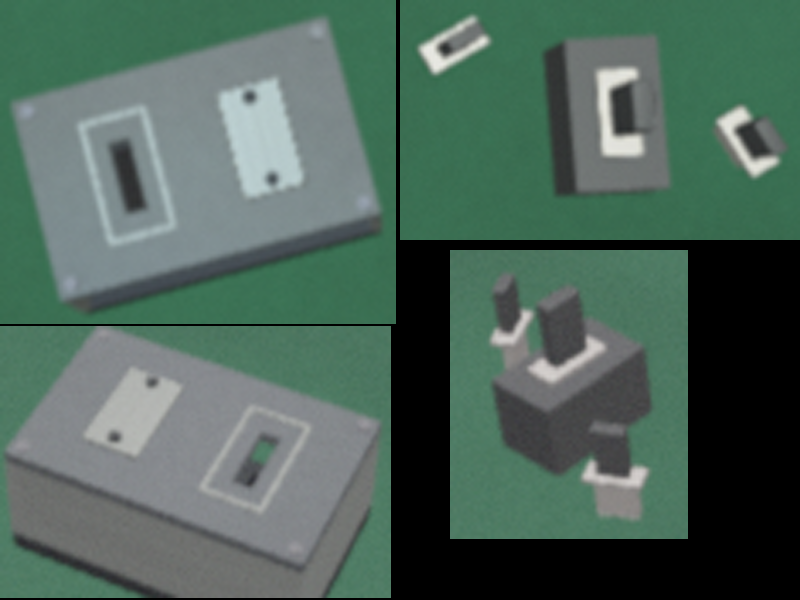

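```bash
cat > m.py <<'E'
from h import *
def go(name,n,pts,k,ox,oy,z,px=0,py=0):
    P=np.array([at(n,(x-px+.5)/k-.5+ox,(y-py+.5)/k-.5+oy,z) for x,y in pts])[:,:2]
    e=np.roll(P,-1,0)-P
    L=np.linalg.norm(e,axis=1); a=np.degrees(np.arctan2(e[:,1],e[:,0]))
    print(name,'c',P.mean(0).round(4),'len',(L*1e3).round(1),'ang',a.round(1))
go('guard','top',[(12,102),(327,17),(381,215),(62,300)],3.6,220,175,.088)
go('trim','top',[(78,123),(146,107),(176,227),(110,244)],3.6,220,175,.0895)
go('win','top',[(110,142),(131,139),(146,208),(125,213)],3.6,220,175,.088)
go('trimS','scene',[(253,406),(310,428),(262,511),(201,489)],3.4,275,248,.0895,0,326)
go('guardS','scene',[(103,328),(380,425),(303,568),(8,453)],3.4,275,248,.088,0,326)
go('stand','top',[(566,40),(657,36),(670,187),(576,193)],3.2,405,225,.062,400,0)
go('flange','top',[(597,70),(637,68),(643,155),(603,156)],3.2,405,225,.068,400,0)
go('standS','scene',[(591,320),(644,348),(560,412),(495,380)],3.4,195,155,.062,450,250)
go('flangeS','scene',[(586,337),(606,348),(541,383),(527,374)],3.4,195,155,.068,450,250)
go('griptopS','scene',[(574,286),(583,293),(552,308),(539,297)],3.4,195,155,.122,450,250)
E
python3 m.py
```

```text
guard c [0.5804 0.1596] len [189.5 120.6 188.9 119.7] ang [ -75.1 -165.3  104.6   15.1]
trim c [0.5704 0.1987] len [40.4 72.5 39.  73.3] ang [ -77.  -165.6  104.1   15.4]
win c [0.5704 0.1986] len [12.3 41.4 12.4 42.6] ang [ -82.3 -167.3  103.1   12.5]
trimS c [0.5716 0.1989] len [37.5 70.8 37.9 72.7] ang [ 102.8   15.3  -74.2 -165. ]
guardS c [0.5833 0.162 ] len [185.9 118.7 187.9 117.8] ang [ 104.8   15.3  -75.5 -165.6]
stand c [ 0.4932 -0.2532] len [ 59.4  98.8  60.7 100.1] ang [ -87.9 -177.9   93.3    1.4]
flange c [ 0.4935 -0.2534] len [25.9 56.6 25.7 56. ] ang [ -87.5 -178.8   91.1    1.5]
standS c [ 0.4936 -0.2494] len [56.6 92.3 64.8 96.2] ang [  92.4    6.2  -84.  -178.7]
flangeS c [ 0.499  -0.2509] len [21.5 59.7 15.9 58.6] ang [  91.7   -4.4  -90.9 -178.9]
griptopS c [ 0.4927 -0.2513] len [11.6 27.  17.5 27.1] ang [ 82.3  -6.3 -99.  161. ]
```

The crop confirms it. The stand plug's flange measures 56 x 26 mm, the size given, and the other two are smaller. The open window is on the fixture's +y side at (0.571, 0.199), yaw 15°. Both cameras agree to about 2 mm.

```bash
cat >> h.py <<'E'
def st():
    s=bot.observe(); r=R.from_rotvec(s['orientation']); X=r.as_matrix()
    print('t',round(s['time_s'],2),'p',s['position'].round(4),'yaw',np.degrees(np.arctan2(X[1,0],X[0,0])).round(2),'zaxis',X[:,2].round(3),'F',s['ft_force'].round(2),'T',s['ft_torque'].round(2),'w',round(s['grip_width'],4),'gf',s['gripper_force'])
    return s,r
def plan(target,yaw):
    s,r=st(); y=np.radians(yaw); G=R.from_matrix(np.array([[np.cos(y),np.sin(y),0],[np.sin(y),-np.cos(y),0],[0,0,-1.]]).reshape(3,3))
    print('turn total (units)',((r.inv()*G).as_rotvec()/(np.pi/4)).round(4))
    print('then shift total (units)',(G.inv().apply(np.array(target)-s['position'])/.04).round(3))
E
python3 -c "
from h import *
plan([.4935,-.2532,.20],1.8)"
```

```text
t 0.1 p [ 0.2594 -0.5954  0.2155] yaw 23.54 zaxis [-0.     0.002 -1.   ] F [ 0.4   0.87 -1.02] T [-0.   -0.03 -0.03] w 0.0938 gf 0.0
turn total (units) [-2.200e-03  1.000e-04  4.831e-01]
then shift total (units) [ 6.117 -8.367  0.387]
```

step_arm([
  {"wz": 0.12},
  {"wz": 0.12},
  {"wz": 0.12},
  {"wz": 0.123},
  {"x": 0.3, "y": -0.4},
  {"x": 0.5, "y": -0.7},
  {"x": 0.5, "y": -0.7},
  {"x": 0.5, "y": -0.7},
  {"x": 0.5, "y": -0.7},
  {"x": 0.5, "y": -0.7},
  {"x": 0.5, "y": -0.7},
  {"x": 0.5, "y": -0.7},
], claw=0.4)

```text
invalid input
```

step_arm([
  {"x": 0.5, "y": -0.7},
  {"x": 0.5, "y": -0.7},
  {"x": 0.5, "y": -0.7},
  {"x": 0.5, "y": -0.6},
  {"x": 0.3, "y": -0.37, "z": 0.2},
  {"x": 0.02, "z": 0.187},
  {},
  {},
  {},
])

```text
invalid input
```

Run:
```python
from h import *
plan([.4935,-.2532,.09],1.8)
A=crop(bot.snapshot('top'),420,190,110,110,4); B=crop(bot.snapshot('scene'),185,105,100,120,4)
o=np.zeros((480,800,3),np.uint8); o[:440,:400]=A[:,:400]; o[:480,400:]=B
cv2.imwrite('pics/c1.png',o)
```

```text
t 0.1 p [ 0.2594 -0.5954  0.2155] yaw 23.54 zaxis [-0.     0.002 -1.   ] F [ 0.4   0.87 -1.02] T [-0.   -0.03 -0.03] w 0.0938 gf 0.0
turn total (units) [-2.200e-03  1.000e-04  4.831e-01]
then shift total (units) [ 6.117 -8.367  3.137]
```

View pics/c1.png

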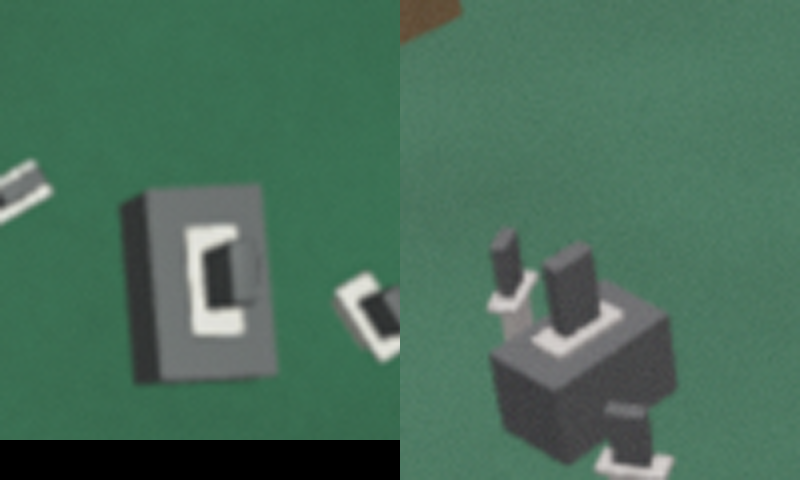

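The picture shows the scene unchanged: the plug is still in the stand (crop px 215,280) and the arm hasn't moved. Both move calls were refused as invalid input, so I'll try giving all six numbers in a row.

step_arm([
  {"x": 0, "y": 0, "z": 0, "wx": 0, "wy": 0, "wz": 0.12},
  {"x": 0, "y": 0, "z": 0, "wx": 0, "wy": 0, "wz": 0.12},
  {"x": 0, "y": 0, "z": 0, "wx": 0, "wy": 0, "wz": 0.12},
  {"x": 0, "y": 0, "z": 0, "wx": 0, "wy": 0, "wz": 0.12},
], claw=0.4, newtons=30)

```text
time_s: 0.53
position: [0.2595, -0.5958, 0.2161]
orientation: [-3.141, -0.046, 0.0]
ft_force: [0.5, 0.2, 0.2]
grip_width: 0.0708
gripper_force: 0.0
```

step_arm([
  {"x": 0.3, "y": -0.4, "z": 0, "wx": 0, "wy": 0, "wz": 0},
  {"x": 0.5, "y": -0.7, "z": 0, "wx": 0, "wy": 0, "wz": 0},
  {"x": 0.5, "y": -0.7, "z": 0, "wx": 0, "wy": 0, "wz": 0},
  {"x": 0.5, "y": -0.7, "z": 0, "wx": 0, "wy": 0, "wz": 0},
  {"x": 0.5, "y": -0.7, "z": 0, "wx": 0, "wy": 0, "wz": 0},
  {"x": 0.5, "y": -0.7, "z": 0, "wx": 0, "wy": 0, "wz": 0},
  {"x": 0.5, "y": -0.7, "z": 0, "wx": 0, "wy": 0, "wz": 0},
  {"x": 0.5, "y": -0.7, "z": 0, "wx": 0, "wy": 0, "wz": 0},
  {"x": 0.5, "y": -0.7, "z": 0, "wx": 0, "wy": 0, "wz": 0},
  {"x": 0.5, "y": -0.7, "z": 0, "wx": 0, "wy": 0, "wz": 0},
  {"x": 0.5, "y": -0.7, "z": 0, "wx": 0, "wy": 0, "wz": 0},
  {"x": 0.5, "y": -0.6, "z": 0, "wx": 0, "wy": 0, "wz": 0},
])

```text
time_s: 1.53
position: [0.4812, -0.2663, 0.2164]
orientation: [-3.141, -0.054, 0.0]
ft_force: [0.3, -1.2, 0.4]
grip_width: 0.0564
gripper_force: 0.0
```

step_arm([
  {"x": 0.3, "y": -0.37, "z": 0.2, "wx": 0, "wy": 0, "wz": 0},
  {"x": 0.02, "y": 0, "z": 0.187, "wx": 0, "wy": 0, "wz": 0},
  {"x": 0, "y": 0, "z": 0, "wx": 0, "wy": 0, "wz": 0},
  {"x": 0, "y": 0, "z": 0, "wx": 0, "wy": 0, "wz": 0},
  {"x": 0, "y": 0, "z": 0, "wx": 0, "wy": 0, "wz": 0},
])

```text
time_s: 1.95
position: [0.4924, -0.2541, 0.201]
orientation: [3.141, 0.051, -0.0]
ft_force: [-0.5, -0.5, -0.6]
grip_width: 0.0559
gripper_force: 0.0
```

Run:
```python
from h import *
plan([.4935,-.2532,.09],1.8)
A=crop(bot.snapshot('top'),420,190,110,110,4); B=crop(bot.snapshot('scene'),185,105,100,120,4)
o=np.zeros((480,800,3),np.uint8); o[:440,:400]=A[:,:400]; o[:480,400:]=B
cv2.imwrite('pics/c2.png',o)
```

```text
t 1.95 p [ 0.4924 -0.2541  0.201 ] yaw 1.85 zaxis [-0. -0. -1.] F [-0.54 -0.54 -0.6 ] T [0.05 0.01 0.01] w 0.0559 gf 0.0
turn total (units) [0.0002 0.0003 0.0012]
then shift total (units) [ 0.029 -0.021  2.776]
```

View pics/c2.png

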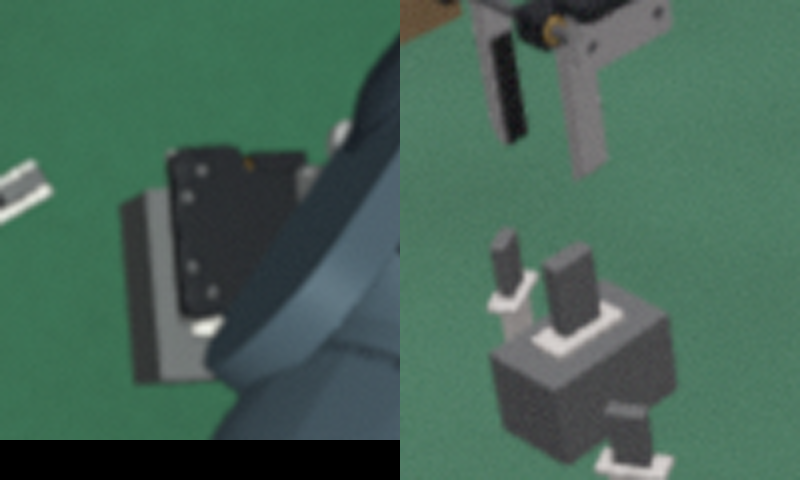

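The open jaws straddle the plug's grip block (crop px 570,290) in the right direction, and nothing is in the way. I'll descend and grip.

step_arm([
  {"x": 0.03, "y": -0.02, "z": 0.3, "wx": 0, "wy": 0, "wz": 0},
  {"x": 0, "y": 0, "z": 0.5, "wx": 0, "wy": 0, "wz": 0},
  {"x": 0, "y": 0, "z": 0.5, "wx": 0, "wy": 0, "wz": 0},
  {"x": 0, "y": 0, "z": 0.5, "wx": 0, "wy": 0, "wz": 0},
  {"x": 0, "y": 0, "z": 0.5, "wx": 0, "wy": 0, "wz": 0},
  {"x": 0, "y": 0, "z": 0.3, "wx": 0, "wy": 0, "wz": 0},
  {"x": 0, "y": 0, "z": 0.17, "wx": 0, "wy": 0, "wz": 0},
  {"x": 0, "y": 0, "z": 0, "wx": 0, "wy": 0, "wz": 0},
  {"x": 0, "y": 0, "z": 0, "wx": 0, "wy": 0, "wz": 0},
  {"x": 0, "y": 0, "z": 0, "wx": 0, "wy": 0, "wz": 0},
])

```text
time_s: 2.88
position: [0.4948, -0.2529, 0.0914]
orientation: [3.14, 0.053, 0.003]
ft_force: [-0.8, -0.0, 0.4]
grip_width: 0.0566
gripper_force: 0.0
```

step_arm([
  {"x": 0, "y": 0, "z": 0, "wx": 0, "wy": 0, "wz": 0},
  {"x": 0, "y": 0, "z": 0, "wx": 0, "wy": 0, "wz": 0},
  {"x": 0, "y": 0, "z": 0, "wx": 0, "wy": 0, "wz": 0},
  {"x": 0, "y": 0, "z": 0, "wx": 0, "wy": 0, "wz": 0},
  {"x": 0, "y": 0, "z": 0, "wx": 0, "wy": 0, "wz": 0},
  {"x": 0, "y": 0, "z": 0, "wx": 0, "wy": 0, "wz": 0},
  {"x": 0, "y": 0, "z": 0, "wx": 0, "wy": 0, "wz": 0},
  {"x": 0, "y": 0, "z": 0, "wx": 0, "wy": 0, "wz": 0},
  {"x": 0, "y": 0, "z": 0, "wx": 0, "wy": 0, "wz": 0},
  {"x": 0, "y": 0, "z": 0, "wx": 0, "wy": 0, "wz": 0},
], claw=1, newtons=40)

```text
time_s: 3.72
position: [0.4941, -0.2521, 0.0902]
orientation: [-3.141, -0.053, 0.0]
ft_force: [-0.1, 0.3, 0.3]
grip_width: 0.0139
gripper_force: 40.0
```

Gripped at 14 mm, which matches the block. Next I'll lift it straight up.

step_arm([
  {"x": 0, "y": 0, "z": -0.2, "wx": 0, "wy": 0, "wz": 0},
  {"x": 0, "y": 0, "z": -0.3, "wx": 0, "wy": 0, "wz": 0},
  {"x": 0, "y": 0, "z": -0.5, "wx": 0, "wy": 0, "wz": 0},
  {"x": 0, "y": 0, "z": -0.5, "wx": 0, "wy": 0, "wz": 0},
  {"x": 0, "y": 0, "z": -0.5, "wx": 0, "wy": 0, "wz": 0},
  {"x": 0, "y": 0, "z": -0.5, "wx": 0, "wy": 0, "wz": 0},
  {"x": 0, "y": 0, "z": -0.5, "wx": 0, "wy": 0, "wz": 0},
  {"x": 0, "y": 0, "z": -0.3, "wx": 0, "wy": 0, "wz": 0},
  {"x": 0, "y": 0, "z": -0.2, "wx": 0, "wy": 0, "wz": 0},
  {"x": 0, "y": 0, "z": 0, "wx": 0, "wy": 0, "wz": 0},
])

```text
time_s: 4.55
position: [0.4949, -0.2528, 0.2325]
orientation: [3.139, 0.053, 0.005]
ft_force: [0.2, -0.5, -1.9]
grip_width: 0.0136
gripper_force: 40.0
```

```bash
python3 -c "
from h import *
plan([.571,.199,.19],15.1)"
```

```text
t 4.55 p [ 0.4949 -0.2528  0.2325] yaw 1.94 zaxis [ 0.003 -0.002 -1.   ] F [ 0.2  -0.5  -1.89] T [ 0.01 -0.02 -0.01] w 0.0136 gf 39.99964714050293
turn total (units) [ 0.0036 -0.0033 -0.2924]
then shift total (units) [  4.78  -10.41    1.063]
```

step_arm([
  {"x": 0, "y": 0, "z": 0, "wx": 0, "wy": 0, "wz": -0.096},
  {"x": 0, "y": 0, "z": 0, "wx": 0, "wy": 0, "wz": -0.1},
  {"x": 0, "y": 0, "z": 0, "wx": 0, "wy": 0, "wz": -0.096},
  {"x": 0.2, "y": -0.4, "z": 0, "wx": 0, "wy": 0, "wz": 0},
  {"x": 0.3, "y": -0.65, "z": 0, "wx": 0, "wy": 0, "wz": 0},
  {"x": 0.3, "y": -0.65, "z": 0, "wx": 0, "wy": 0, "wz": 0},
  {"x": 0.3, "y": -0.65, "z": 0, "wx": 0, "wy": 0, "wz": 0},
  {"x": 0.3, "y": -0.65, "z": 0, "wx": 0, "wy": 0, "wz": 0},
  {"x": 0.3, "y": -0.65, "z": 0, "wx": 0, "wy": 0, "wz": 0},
  {"x": 0.3, "y": -0.65, "z": 0, "wx": 0, "wy": 0, "wz": 0},
  {"x": 0.3, "y": -0.65, "z": 0, "wx": 0, "wy": 0, "wz": 0},
  {"x": 0.3, "y": -0.65, "z": 0, "wx": 0, "wy": 0, "wz": 0},
])

```text
time_s: 5.55
position: [0.5355, -0.0073, 0.2287]
orientation: [-3.114, -0.412, 0.004]
ft_force: [-0.3, 0.2, -0.7]
grip_width: 0.0141
gripper_force: 40.0
```

step_arm([
  {"x": 0.3, "y": -0.65, "z": 0, "wx": 0, "wy": 0, "wz": 0},
  {"x": 0.3, "y": -0.65, "z": 0, "wx": 0, "wy": 0, "wz": 0},
  {"x": 0.3, "y": -0.65, "z": 0, "wx": 0, "wy": 0, "wz": 0},
  {"x": 0.3, "y": -0.65, "z": 0, "wx": 0, "wy": 0, "wz": 0},
  {"x": 0.3, "y": -0.65, "z": 0, "wx": 0, "wy": 0, "wz": 0},
  {"x": 0.3, "y": -0.65, "z": 0, "wx": 0, "wy": 0, "wz": 0},
  {"x": 0.2, "y": -0.26, "z": 0.2, "wx": 0, "wy": 0, "wz": 0},
  {"x": 0.08, "y": 0, "z": 0.2, "wx": 0, "wy": 0, "wz": 0},
  {"x": 0, "y": 0, "z": 0.2, "wx": 0, "wy": 0, "wz": 0},
  {"x": 0, "y": 0, "z": 0, "wx": 0, "wy": 0, "wz": 0},
  {"x": 0, "y": 0, "z": 0, "wx": 0, "wy": 0, "wz": 0},
  {"x": 0, "y": 0, "z": 0, "wx": 0, "wy": 0, "wz": 0},
])

```text
time_s: 6.55
position: [0.5732, 0.1724, 0.2061]
orientation: [3.115, 0.41, -0.001]
ft_force: [-0.1, 0.1, -0.4]
grip_width: 0.014
gripper_force: 40.0
```

Run:
```python
from h import *
plan([.571,.199,.19],15.1)
A=crop(bot.snapshot('top'),215,160,120,120,3.3); B=crop(bot.snapshot('scene'),290,170,100,150,4)
o=np.zeros((600,800,3),np.uint8); o[:396,:396]=A; o[:,400:]=B
cv2.imwrite('pics/c3.png',o)
```

```text
t 6.55 p [0.5732 0.1724 0.2061] yaw 14.99 zaxis [-0. -0. -1.] F [-0.06  0.11 -0.38] T [0.03 0.04 0.01] w 0.014 gf 39.999698996543884
turn total (units) [ 0.      0.0005 -0.0024]
then shift total (units) [ 0.119 -0.656  0.402]
```

View pics/c3.png

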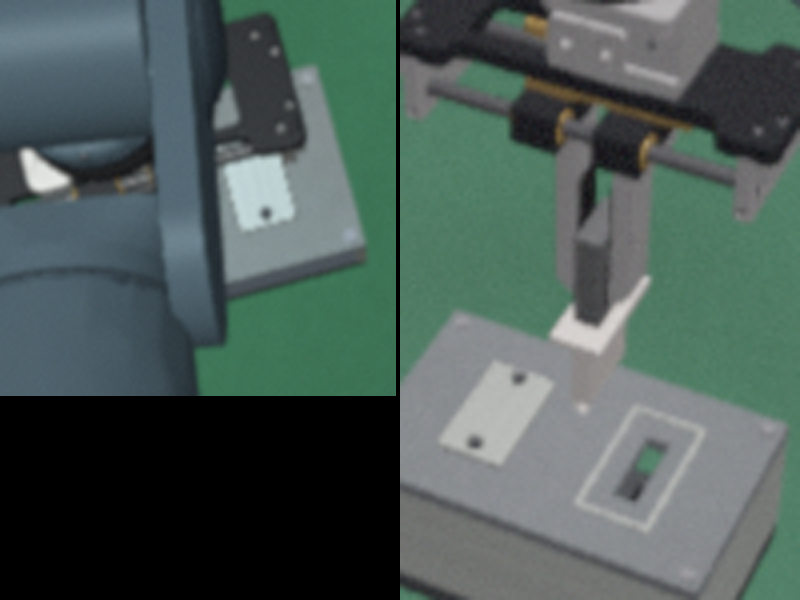

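The plug is held upright (crop px 595,300) with the guard about 40 mm below. It is roughly 27 mm short of the open window (crop px 642,470). I'll move over the window, go lower and look.

step_arm([
  {"x": 0.06, "y": -0.33, "z": 0.2, "wx": 0, "wy": 0, "wz": 0},
  {"x": 0.06, "y": -0.33, "z": 0.2, "wx": 0, "wy": 0, "wz": 0},
  {"x": 0, "y": 0, "z": 0.2, "wx": 0, "wy": 0, "wz": 0},
  {"x": 0, "y": 0, "z": 0.15, "wx": 0, "wy": 0, "wz": 0},
  {"x": 0, "y": 0, "z": 0, "wx": 0, "wy": 0, "wz": 0},
  {"x": 0, "y": 0, "z": 0, "wx": 0, "wy": 0, "wz": 0},
  {"x": 0, "y": 0, "z": 0, "wx": 0, "wy": 0, "wz": 0},
])

```text
time_s: 7.23
position: [0.5712, 0.2001, 0.1762]
orientation: [3.114, 0.412, 0.0]
ft_force: [0.3, 0.5, -1.1]
grip_width: 0.014
gripper_force: 40.0
```

Run:
```python
from h import *
plan([.571,.199,.172],15.1)
im=bot.snapshot('scene'); cv2.imwrite('pics/s4.png',im)
cv2.imwrite('pics/c4.png',crop(im,310,205,80,75,8)[:600])
s=bot.observe();p=s['position'];r=R.from_rotvec(s['orientation'])
# expected pixels of plug: blade bottom corners / flange-underside corners, tool frame (z along fingers)
for h,w,d in((0,17,2),(50,28,13),(110,16,7)):
    q=r.apply(np.array([[a*w,b*d,(78-h)] for a,b in((1,1),(1,-1),(-1,-1),(-1,1))])/1e3)+p
    print(h,((proj('scene',q)-[310,205]+.5)*8-.5).round().tolist())
```

```text
t 7.23 p [0.5712 0.2001 0.1762] yaw 15.07 zaxis [ 0. -0. -1.] F [ 0.27  0.51 -1.14] T [ 0.05  0.05 -0.02] w 0.014 gf 39.99972760677338
turn total (units) [ 0.0001 -0.0002 -0.0007]
then shift total (units) [-0.012  0.025  0.106]
0 [[294.0, 675.0], [310.0, 681.0], [365.0, 588.0], [351.0, 583.0]]
50 [[239.0, 550.0], [341.0, 586.0], [435.0, 432.0], [336.0, 399.0]]
110 [[291.0, 342.0], [348.0, 361.0], [404.0, 273.0], [348.0, 255.0]]
```

View pics/c4.png

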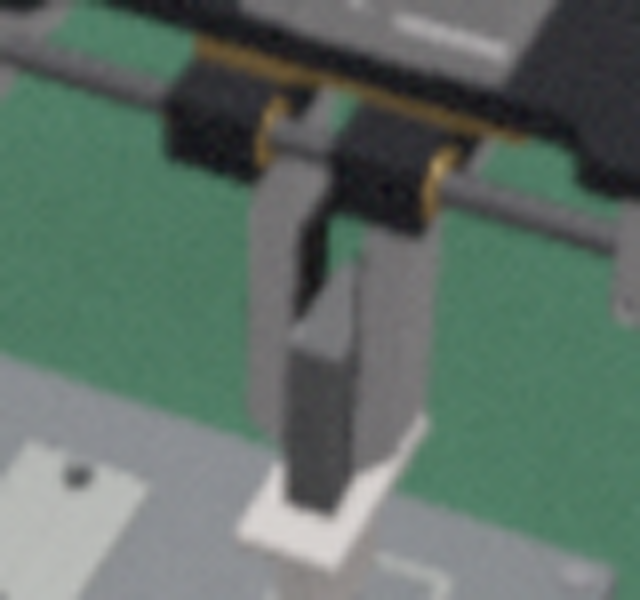

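In the crop, the flange front corners are at (238,537) and (335,570), and the block top is at (288,342). These lie within about 1 px of where the held pose predicts them, so the plug hasn't shifted in the grip. I'll enter slowly and watch the force.

step_arm([
  {"x": -0.01, "y": 0.02, "z": 0.1, "wx": 0, "wy": 0, "wz": 0},
  {"x": 0, "y": 0, "z": 0.1, "wx": 0, "wy": 0, "wz": 0},
  {"x": 0, "y": 0, "z": 0.1, "wx": 0, "wy": 0, "wz": 0},
  {"x": 0, "y": 0, "z": 0.1, "wx": 0, "wy": 0, "wz": 0},
  {"x": 0, "y": 0, "z": 0, "wx": 0, "wy": 0, "wz": 0},
  {"x": 0, "y": 0, "z": 0, "wx": 0, "wy": 0, "wz": 0},
])

```text
time_s: 7.78
position: [0.5706, 0.1992, 0.1597]
orientation: [3.114, 0.412, -0.001]
ft_force: [-0.7, -0.5, -0.4]
grip_width: 0.0138
gripper_force: 40.0
```

The blade tip is about 6 mm into the window with no contact force. I'll continue.

step_arm([
  {"x": 0, "y": 0, "z": 0.1, "wx": 0, "wy": 0, "wz": 0},
  {"x": 0, "y": 0, "z": 0.1, "wx": 0, "wy": 0, "wz": 0},
  {"x": 0, "y": 0, "z": 0.05, "wx": 0, "wy": 0, "wz": 0},
  {"x": 0, "y": 0, "z": 0, "wx": 0, "wy": 0, "wz": 0},
  {"x": 0, "y": 0, "z": 0, "wx": 0, "wy": 0, "wz": 0},
])

```text
time_s: 8.2
position: [0.5708, 0.1993, 0.1499]
orientation: [3.114, 0.412, -0.001]
ft_force: [0.4, -0.2, -1.1]
grip_width: 0.0139
gripper_force: 40.0
```

step_arm([
  {"x": 0, "y": 0, "z": 0.1, "wx": 0, "wy": 0, "wz": 0},
  {"x": 0, "y": 0, "z": 0.15, "wx": 0, "wy": 0, "wz": 0},
  {"x": 0, "y": 0, "z": 0.15, "wx": 0, "wy": 0, "wz": 0},
  {"x": 0, "y": 0, "z": 0.15, "wx": 0, "wy": 0, "wz": 0},
  {"x": 0, "y": 0, "z": 0.1, "wx": 0, "wy": 0, "wz": 0},
  {"x": 0, "y": 0, "z": 0, "wx": 0, "wy": 0, "wz": 0},
  {"x": 0, "y": 0, "z": 0, "wx": 0, "wy": 0, "wz": 0},
])

```text
time_s: 8.78
position: [0.5707, 0.1993, 0.1238]
orientation: [3.114, 0.412, -0.001]
ft_force: [0.1, 0.2, -2.1]
grip_width: 0.0139
gripper_force: 40.0
```

step_arm([
  {"x": 0, "y": 0, "z": 0.05, "wx": 0, "wy": 0, "wz": 0},
  {"x": 0, "y": 0, "z": 0.05, "wx": 0, "wy": 0, "wz": 0},
  {"x": 0, "y": 0, "z": 0.05, "wx": 0, "wy": 0, "wz": 0},
  {"x": 0, "y": 0, "z": 0, "wx": 0, "wy": 0, "wz": 0},
  {"x": 0, "y": 0, "z": 0, "wx": 0, "wy": 0, "wz": 0},
])

```text
time_s: 9.2
position: [0.5713, 0.1994, 0.1188]
orientation: [-3.114, -0.412, -0.002]
ft_force: [-0.9, 0.7, 3.0]
grip_width: 0.0137
gripper_force: 40.0
```

step_arm([
  {"x": 0, "y": 0, "z": 0.03, "wx": 0, "wy": 0, "wz": 0},
  {"x": 0, "y": 0, "z": 0.03, "wx": 0, "wy": 0, "wz": 0},
  {"x": 0, "y": 0, "z": 0, "wx": 0, "wy": 0, "wz": 0},
  {"x": 0, "y": 0, "z": 0, "wx": 0, "wy": 0, "wz": 0},
  {"x": 0, "y": 0, "z": 0, "wx": 0, "wy": 0, "wz": 0},
])

```text
time_s: 9.62
position: [0.5713, 0.1994, 0.1162]
orientation: [-3.114, -0.412, -0.002]
ft_force: [-0.4, -0.6, 4.7]
grip_width: 0.0138
gripper_force: 40.0
```

step_arm([
  {"x": 0, "y": 0, "z": 0.02, "wx": 0, "wy": 0, "wz": 0},
  {"x": 0, "y": 0, "z": 0, "wx": 0, "wy": 0, "wz": 0},
  {"x": 0, "y": 0, "z": 0, "wx": 0, "wy": 0, "wz": 0},
  {"x": 0, "y": 0, "z": 0, "wx": 0, "wy": 0, "wz": 0},
])

```text
time_s: 9.95
position: [0.5714, 0.1994, 0.1162]
orientation: [3.114, 0.412, 0.002]
ft_force: [-0.7, -0.8, 8.2]
grip_width: 0.0139
gripper_force: 40.0
```

step_arm([
  {"x": 0, "y": 0, "z": 0.02, "wx": 0, "wy": 0, "wz": 0},
  {"x": 0, "y": 0, "z": 0.02, "wx": 0, "wy": 0, "wz": 0},
  {"x": 0, "y": 0, "z": 0, "wx": 0, "wy": 0, "wz": 0},
  {"x": 0, "y": 0, "z": 0, "wx": 0, "wy": 0, "wz": 0},
  {"x": 0, "y": 0, "z": 0, "wx": 0, "wy": 0, "wz": 0},
  {"x": 0, "y": 0, "z": 0, "wx": 0, "wy": 0, "wz": 0},
])

```text
time_s: 10.45
position: [0.5714, 0.1994, 0.1162]
orientation: [3.114, 0.413, 0.001]
ft_force: [-6.9, -1.9, 15.9]
grip_width: 0.0135
gripper_force: 40.0
```

Run:
```python
from h import *
im=bot.snapshot('scene'); st()
cv2.imwrite('pics/c5.png',crop(im,285,225,100,75,7))
```

```text
t 10.5 p [0.5714 0.1994 0.1161] yaw 15.09 zaxis [ 0.001 -0.    -1.   ] F [-5.8  -0.92 16.95] T [-0.25  1.24 -0.02] w 0.0139 gf 40.00415325164795
```

View pics/c5.png

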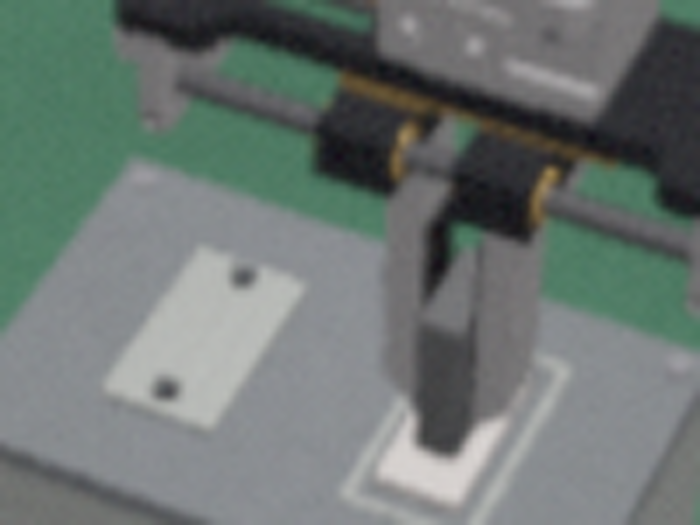

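The flange lies flat on the guard inside the trim (crop px 440,470). TCP z stays at 0.1162, the seated height expected, while the push has risen to about 17 N, so it's fully home. I'll hand it in.

```bash
python3 -c "
from bench import bot
print(bot.sign_off())"
```

```text
the job is handed in; nothing more can be done
None
```

The plug is pushed fully home through the open (+y) window with its flange on the guard, still gripped and pressed down at about 17 N, and the job was handed in at about 10.5 s; no verdict came back.

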